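Lock the cash box and hold the key turned

ROBOT

A 6-joint arm with a two-finger parallel gripper is mounted at the origin on a cart in front of the work surface, level with it; the furniture and walls round the work are solid. World frame = base frame: x ahead of the robot, y to its left, z up, the work surface at z = 0. Lengths are in m, angles in rad, forces in N, time in s.
With the tool pointing down it reaches from about 0.375 to 0.9 m from the base axis. Payload 3.1 kg.
Tool frame: the origin (TCP) lies on the centre line of the jaws, within the pads' length; the fingertips stand 8 mm ahead of it and the grasp point (between the pads) lies 11 mm behind it (robot.tip_extent is the distance from the TCP to the fingertips, in m); y points along the fingers, z is the direction in which the jaws open and shut, and the axes are right-handed (so a half turn about y gives the same grasp; the last joint's range is limited). The gripper opens to 87 mm and grips with 3 to 60 N. Pads are 19 mm wide; open, the fingers measure 117 mm over their backs; the gripper's body (75 mm by 190 mm) begins 51 mm behind the grasp point.
Start: joints at [0.982, 0.527, 1.433, -0, 1.181, -0.178], TCP at [0.25, 0.573, 0.231] pointing down, gripper open.
Joint ranges: [-3.08, 3.08], [-0.75, 2.2], [0.22, 2.44], [-1.43, 4.57], [0, 2.65], [-2.85, 2.85]. Speed limits (rad/s): [2.79, 2.79, 3.14, 3.14, 3.14, 3.14].

INTERFACE

Orientations are given as a unit quaternion [x, y, z, w].
In Python, from rig import robot gives the robot as it stands.
- The arm moves only by the shell command python3 -m crank 'ROWS' [FORCE]. ROWS is JSON, a list that holds one entry, the list of rows, each a list of 7 numbers: the turn, a rotation vector about the tool's x, y, z in degrees, then the shift along the tool's x, y, z in m, then the opening in per cent of the stroke, from 0 (shut) to 100 (fully open). In form: [[[ax, ay, az, dx, dy, dz, gripper], ...]]. A call has exactly 5 rows; each row shifts and turns the commanded pose from where the row before left it, along the tool's axes as they then stand; what a row does not reach is not made up. A row lasts 1/8 s, in which the tool goes at most 62.5 mm and 10.7 degrees, less where a joint would pass 70% of its speed; a pose out of reach is approached as far as the arm can. A call with a gripper value outside its range is refused whole. The fingers move at their own pace and stop on an object; FORCE is the grip in N (left out, the last holds). Time passes only in rows, so rows that do not move let the fingers close, or fill a call up. It gives the time, the measured TCP pose, the force and the opening at its end, in the units of the state.
- robot.get_obs(): the state, without advancing time (a new reading comes with each control period).
- robot.camera(name): name is "scene" or "top" or "wrist"; returns a dict with "img" (480x640x3 uint8, red, green, blue), "K" (3x3 intrinsics, pixels), "R" (3x3) and "t" (3): a world point X has camera coordinates R X + t; the wrist camera has in their place "T_tool_cam" (4x4, takes a point from camera to tool coordinates, whose origin is the TCP and whose axes are the tool frame's). Camera axes: x right, y down, z forward; pixel columns grow to the right and rows downward; lengths in m; the calibration is good to about 2 mm. A picture is of the moment at which its call begins: read the wrist's pose just before it. There is no depth.
- robot.hand_in(): hands the job in, once; it reports no verdict.
Trained networks look in a picture, given as the dict that the camera call returned (one of the last four; its "shot" number tells which), for a name from the list of things; names that differ only in an ending like _2 or _b are one class to them, and where a whole thing is asked for, a point or a joint stands for the part that bears it (a point fixed in the world has none). Each returns a list of dicts, best first, with "conf" (0 to 1); they miss things now and then, are a little off and sometimes report something else, mostly with a low value. They report only what shows in the picture. A call takes as long as a camera call.
- robot.spot_in(picture, thing): "at" ([row, column] in pixels, amid what is visible of it).
The state is a dict: "time": time; "q": joint angles; "joint_velocities": joint speeds; "joint_torque": joint torques, N m; "position": TCP position; "tool_rot": TCP orientation; "ft_force": force on the tool from outside, world axes, zero at the start; "moment": the same for the moment, N m; "grip_width": finger opening in m.
Only numpy, scipy, OpenCV 4.12 (cv2) and the standard library are available. Lean on these libraries where they do the work, as an engineer would, in place of code of your own. Each camera call takes 0.05 s, during which the arm holds its last target.

TASK

Lock up the cash box for the night: first press its lid down until it is fully shut, then take the round-headed key out of the wooden key block, push it fully home in the keyhole on the lid (wiggle it a little if the pins stick), and turn it a quarter turn clockwise, seen from above, to the stop. The lock springs back by itself, so finish while still gripping the key and holding it turned. Leave the square-headed key in the block and do not disturb the other things on the counter.

Things in the scene. Friction and masses are not known exactly. Their poses are not given: they have to be found in the camera images.
- cash_box: Grey painted steel cash box, fixed to the worktop, 140 (x) x 170 (y) x 78 mm high without its lid. Origin at the centre of its underside, z up; its front faces its own -x, the lid hinge runs along its rear top edge at x = +70, z = 78 mm. It may stand turned by up to 0.3 rad.
- lid (a joint): Lid, rad: 0 fully shut, growing as the front edge rises. It starts ajar (0.16 to 0.3). Stiff hinge: it stays where it is left and goes down under about 3 to 6 N at the front edge. Panel 10 mm thick; when shut its top is 88 mm above the worktop. A low wire handle 16 mm high stands on it near the hinge.
- lid_press (a point): Flat spot on top of the lid, 22 mm behind its front edge and 55 mm to the +y side of its middle: press down here. Moves with the lid; when shut it is 88 mm above the worktop, at x = -52, y = +55 mm in the cash box's frame. z is normal to the lid.
- keyhole (a point): Centre of the keyhole mouth in the top of a 52 x 52 x 5 mm steel plate on the lid; lid shut: 93 mm above the worktop, x = -18, y = 0 in the box's frame. z points out of the lid; the key goes in along -z, 25 mm deep. Slot 16.4 mm along y, 6.4 mm along x; it does not turn. From about 15 mm deep two sprung pins resist with roughly 6 to 12 N and may stick: small twists help.
- plug (a joint): Turning part of the lock under the plate, rad: 0 at rest (in line with the keyhole), growing clockwise seen from above, to a stop at 1.5. A spring (0.02 to 0.07 N m) turns it back. The key has about 0.15 rad of play in it, can turn only when fully home, and cannot come out while turned.
- round_key_grip (a point): Centre of the head of the key that fits: steel, flat ROUND head 34 mm across (y), 8 mm thick (x; pinch across this), upright, z up. A 13 mm collar, underside 28 mm below this point, rests on the block or, fully home, on the lock's plate. Below it: 4.4 mm stem, then a flat bit 14 (y) x 4 mm (x), tapering to 8 x 2 mm at its foot, 25 mm below the collar. 50 g. Fits either way round.
- square_key_grip (a point): Centre of the head of the other key: flat SQUARE-cornered head 44 mm wide (y), 32 mm high, 8 mm thick (x), otherwise alike; its bit is too wide for the lock. It stays in the block.
- key_block: Dark wooden block, fixed, 50 (x) x 135 (y) x 32 mm high, origin under its centre, with two through slots, 72 mm apart along y, in which the keys stand with their heads' flat faces across x; which key is in which slot varies. It may stand turned by up to 0.35 rad.
- dough_timer: Cream wind-up timer, 68 x 68 x 64 mm, bystander.
- service_bell: Counter bell, 81 x 81 x 64 mm, bystander.
- rubber_stamp: Wooden rubber stamp, 30 x 62 x 72 mm, bystander.
- corkscrew: Folded corkscrew, 25 x 112 x 19 mm, bystander.

How it is judged:
By the outcome, as a careful person would: the job done as asked, in the order asked, and still so for the second after the job is handed in, while the arm keeps its last pose, push and grip.
It also fails if it takes over 64 s, if anything falls off the work surface, if the arm or the gripper's body presses on something with over 40 N, if the wrist force passes 120 N, or if a joint passes its speed limit or range.

## Working session

There is one attempt and no reset: what is moved stays moved. The work goes in short steps, Python scripts to look and compute and a shell command to move; the robot and the scene stay as the last step left them, time stands still between calls to the robot, and variables do not carry over. Pictures are saved under pics/ and viewed, and the job is handed in when it is done.

```bash
ls; mkdir -p pics; python3 - <<'E'
from rig import robot
import cv2,json
o=robot.get_obs(); print({k:(v if not hasattr(v,'round') else v.round(4) if k!='time' else v) for k,v in o.items()})
for n in ["scene","top","wrist"]:
    c=robot.camera(n); cv2.imwrite(f"pics/{n}0.png",c["img"][:,:,::-1])
    print(n,c["K"].tolist(),{k:c[k].round(4).tolist() for k in c if k in("R","t","T_tool_cam")},c["shot"])
    for th in ["cash_box","lid_press","keyhole","round_key_grip","square_key_grip","key_block","service_bell","rubber_stamp","corkscrew","dough_timer"]:
        print(th,[(d["at"],round(d["conf"],2)) for d in robot.spot_in(c,th)[:2]])
E
```

```text
pics
{'time': 0.0, 'q': array([ 0.9815,  0.5285,  1.4339, -0.    ,  1.1814, -0.1785]), 'joint_velocities': array([-0.0005,  0.0005,  0.001 , -0.0002,  0.0007, -0.0015]), 'joint_torque': array([-1.40000e-03, -4.40049e+01, -1.76588e+01,  6.32000e-02,
        5.83000e-02, -2.00000e-04]), 'position': array([0.2492, 0.5724, 0.2296]), 'tool_rot': array([ 0.6929, -0.1445,  0.1439, -0.6915]), 'ft_force': array([ 0.29  , -0.5203, -0.3642]), 'moment': array([-0.0087, -0.009 , -0.0205]), 'grip_width': 0.08688886457093709}
scene [[545.1333213133817, 0.0, 316.5843270714424], [0.0, 545.1333213133817, 239.52784202568006], [0.0, 0.0, 1.0]] {'R': [[0.5659, -0.8245, 0.0034], [-0.3919, -0.2726, -0.8787], [0.7254, 0.4959, -0.4774]], 't': [-0.2797, 0.2929, 0.8001]} 1
cash_box [([248.2, 306.5], 0.94)]
lid_press [([232.3, 305.9], 0.87)]
keyhole [([227.3, 308.6], 0.63)]
round_key_grip [([224.0, 198.5], 0.75)]
square_key_grip [([227.6, 225.9], 0.54)]
key_block [([243.2, 215.7], 0.6)]
service_bell [([342.3, 442.4], 0.8)]
rubber_stamp [([328.7, 352.8], 0.69)]
corkscrew [([295.0, 232.6], 0.63)]
dough_timer [([2
[... 381 characters left out ...]
60.5, 184.2], 0.5)]
square_key_grip [([253.9, 216.3], 0.64), ([257.7, 183.6], 0.33)]
key_block [([259.2, 203.2], 0.98)]
service_bell []
rubber_stamp [([309.7, 395.6], 0.84)]
corkscrew [([320.2, 276.2], 0.59), ([230.2, 300.9], 0.19)]
dough_timer [([184.6, 201.0], 0.94), ([230.9, 302.4], 0.53)]
wrist [[429.3973056430974, 0.0, 314.58188967045544], [0.0, 429.3973056430974, 239.91833014920797], [0.0, 0.0, 1.0]] {'T_tool_cam': [[-0.0004, 0.9607, 0.2777, -0.0759], [-0.0008, -0.2777, 0.9607, -0.1551], [1.0, 0.0001, 0.0008, 0.0005], [0.0, 0.0, 0.0, 1.0]]} 3
cash_box []
lid_press []
keyhole []
round_key_grip []
square_key_grip []
key_block []
service_bell []
rubber_stamp []
corkscrew []
dough_timer []
```

View pics/scene0.png

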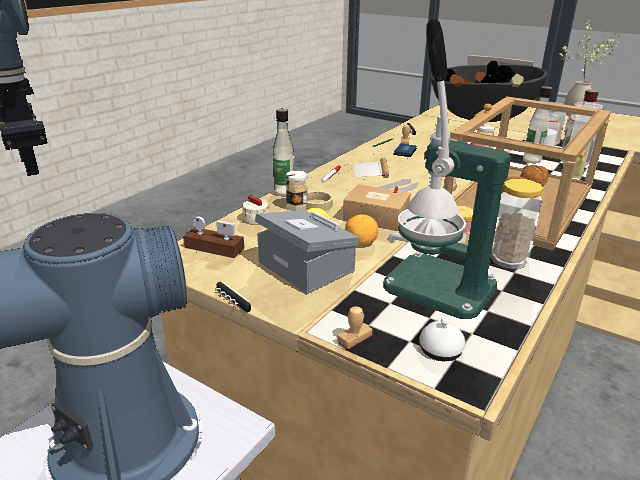

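View pics/top0.png

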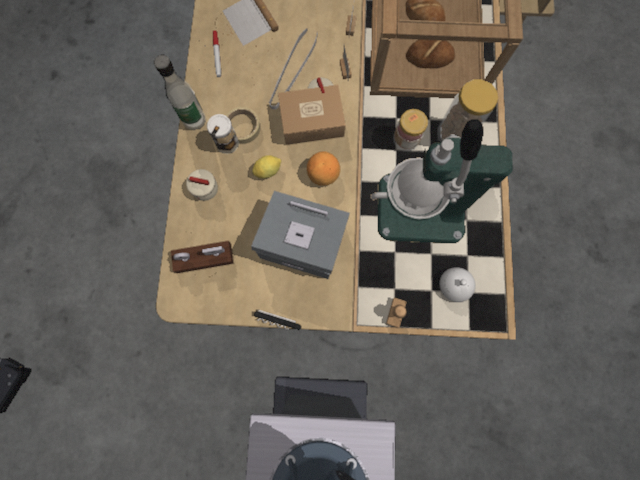

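View pics/wrist0.png

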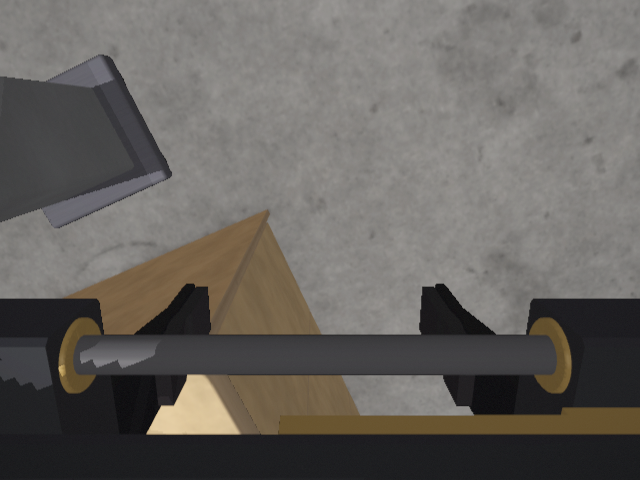

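The scene view shows the cash box at about (305,250). The block is at about (215,242), with the round key on its left (198,224) and the square key on its right (226,228). The top view agrees: round key about (182,256), square key about (212,251), keyhole about (300,234). Next I'll zoom in and localise these.

```bash
cat > h.py <<'E'
from rig import robot
import numpy as np, cv2
from scipy.spatial.transform import Rotation as Rn
def cam(n):
    o=robot.get_obs(); c=robot.camera(n)
    if n=="wrist":
        T=np.eye(4);T[:3,:3]=Rn.from_quat(o["tool_rot"]).as_matrix();T[:3,3]=o["position"]
        M=np.linalg.inv(T@np.array(c["T_tool_cam"])); c["R"]=M[:3,:3]; c["t"]=M[:3,3]
    return c
def proj(c,X):
    P=np.asarray(X)@np.array(c["R"]).T+c["t"]; p=P@np.array(c["K"]).T
    return p[...,:2]/p[...,2:]     # col,row
def atz(c,uv,z):
    d=np.array(c["R"]).T@np.linalg.inv(c["K"])@np.array([uv[0],uv[1],1.]); C=-np.array(c["R"]).T@c["t"]
    return C+d*(z-C[2])/d[2]
def crop(c,name,r0,r1,c0,c1,s):
    im=np.ascontiguousarray(c["img"][r0:r1,c0:c1,::-1]); cv2.imwrite(name,cv2.resize(im,None,fx=s,fy=s,interpolation=cv2.INTER_CUBIC))
E
python3 - <<'E'
from h import *
c=cam("top"); crop(c,"pics/topA.png",180,290,150,360,3.8)
print("key round head z.06",atz(c,(183,257),.06)," square",atz(c,(214,252),.06),"block",atz(c,(203,259),.032),"box kh z.11",atz(c,(300,234.5),.11))
c=cam("scene"); crop(c,"pics/sceneA.png",190,300,170,370,4)
E
```

```text
key round head z.06 [0.48233463 0.32845256 0.06      ]  square [0.49707063 0.26007547 0.06      ] block [0.48467385 0.29073663 0.032     ] box kh z.11 [0.53490026 0.06658704 0.11      ]
```

View pics/topA.png

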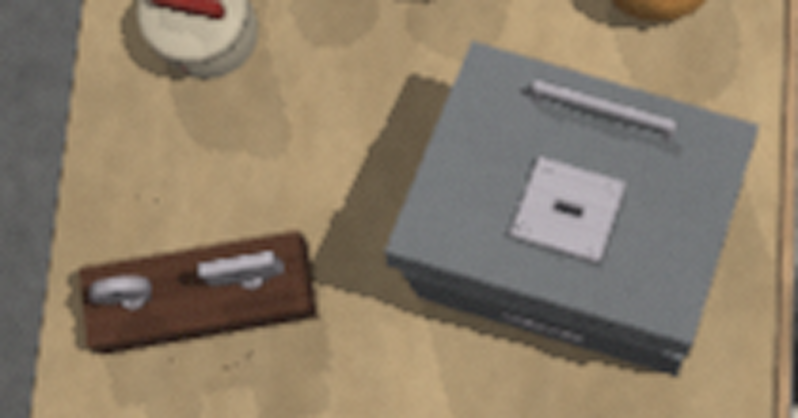

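View pics/sceneA.png

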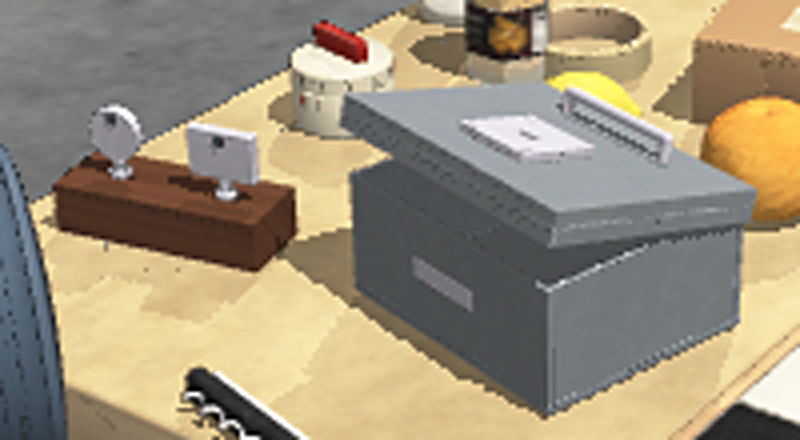

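```bash
cat > fit.py <<'E'
from h import *
from scipy.optimize import least_squares
T=cam("top");S=cam("scene")
t=lambda u,v:(u/3.8+150,v/3.8+180); s=lambda u,v:(u/4+170,v/4+190)
# lid pts: 'L' shut-frame coords; w = half width of lid, xr = rear
obs=[]
for x,y,uv in [(26,26,(536,156)),(26,-26,(627,180)),(-26,-26,(602,264)),(-26,26,(509,236))]:
    obs.append((T,'L',(-.018+x/1e3,y/1e3,.093),t(*uv)))
obs+=[(T,'L',(-.018,0,.093),t(568,209)),(S,'L',(-.018,0,.093),s(528,134))]
for c,k,uv in [(T,'fl',t(387,255)),(T,'fr',t(690,348)),(T,'rl',t(473,42)),(T,'rr',t(757,124)),(S,'fl',s(343,93)),(S,'fr',s(555,215)),(S,'rr',s(755,190))]: obs.append((c,k,None,uv))
obs+=[(S,'B',(-.07,-.085,0),s(550,411)),(S,'B',(-.07,.085,0),s(357,292)),(S,'B',(.07,-.085,0),s(740,323)),(S,'B',(-.07,-.085,.078),s(543,288))]
def pt(p,k,X):
    x,y,a,th,w,xr=p
    if k in('fl','fr','rl','rr'): X=(-.074 if k[0]=='f' else xr, w if k[1]=='l' else -w,.088); k='L'
    X=np.array(X,float)
    if k=='L':
        d=X-[.07,0,.078]; X=np.array([.07+d[0]*np.cos(th)+d[2]*np.sin(th),d[1],.078-d[0]*np.sin(th)+d[2]*np.cos(th)]); 
        X[1]=d[1]
    return np.array([x+X[0]*np.cos(a)-X[1]*np.sin(a),y+X[0]*np.sin(a)+X[1]*np.cos(a),X[2]])
def res(p): return np.concatenate([proj(c,pt(p,k,X))-uv for c,k,X,uv in obs]+[[ (p[4]-.088)*1000/3,(p[5]-.072)*1000/3]])
r=least_squares(res,[.55,.06,-.2,.2,.088,.072],loss='soft_l1')
print(r.x.round(4)); print(res(r.x).round(1))
p=r.x; q=p.copy(); q[3]=0
print("kh now",pt(p,'L',(-.018,0,.093)),"shut",pt(q,'L',(-.018,0,.093)))
print("press now",pt(p,'L',(-.052,.055,.088)),"shut",pt(q,'L',(-.052,.055,.088)))
# block
def bp(p,X): 
    x,y,a=p; return np.array([x+X[0]*np.cos(a)-X[1]*np.sin(a),y+X[0]*np.sin(a)+X[1]*np.cos(a),X[2]])
bo=[(T,(.025,.0675,.032),t(82,268)),(T,(.025,-.0675,.032),t(301,233)),(T,(-.025,-.0675,.032),t(316,314)),(T,(-.025,.0675,.032),t(98,350)),
 (S,(-.025,.0675,.032),s(57,186)),(S,(-.025,-.0675,.032),s(258,233)),(S,(.025,-.0675,.032),s(296,190)),(S,(-.025,-.0675,0),s(257,270)),(S,(-.025,.0675,0),s(58,226)),
 (T,(0,.036,.06),t(121,291)),(S,(0,.036,.06),s(115,132)),(T,(0,-.036,.06),t(240,268)),(S,(0,-.036,.06),s(223,154))]
f=lambda p:np.concatenate([proj(c,bp(p,X))-uv for c,X,uv in bo])
b=least_squares(f,[.485,.29,.1],loss='soft_l1'); print(b.x.round(4),f(b.x).round(1))
print("round",bp(b.x,(0,.036,.06)),"sq",bp(b.x,(0,-.036,.06)))
E
python3 fit.py
```

```text
[ 0.5452  0.064  -0.2468  0.2358  0.0882  0.0717]
[ 0.9  0.2 -0.2  0.6 -0.7 -0.7  0.4 -0.3  0.3 -0.2 -0.6  0.2  0.  -0.5
  0.4 -0.9 -0.2 -0.2  0.3  0.1 -0.   0.9 -0.3 -0.1 -0.2 -0.9 -0.7  1.9
 -0.9 -0.2 -0.3  0.5  0.9  0.4  0.1 -0.1]
kh now [0.53348279 0.06696981 0.1131414 ] shut [0.52772412 0.06842036 0.093     ]
press now [0.51372648 0.12866421 0.11622197] shut [0.50818826 0.13005923 0.088     ]
[0.4911 0.2934 0.2232] [ 0.3  0.2  0.5 -0.5 -0.6 -0.9 -1.7 -0.3 -1.2 -0.6 -1.2 -1.9 -0.2 -0.8
  0.   0.9  0.1  1.2  1.2  0.1  0.3  0.1  1.7  0.7  0.1 -0.1]
round [0.48310804 0.32851433 0.06      ] sq [0.49904486 0.25830024 0.06      ]
```

```bash
python3 - <<'E'
from h import *
o=robot.get_obs();R=Rn.from_quat(o["tool_rot"]).as_matrix();print(R.round(3));print(o["position"],o["q"],o["time"])
z=R[:,2];print(np.arctan2(z[1],z[0]))
E
```

```text
[[ 0.917 -0.     0.399]
 [-0.399 -0.     0.917]
 [ 0.    -1.    -0.   ]]
[0.24953104 0.57297974 0.23051916] [ 9.81515111e-01  5.27529799e-01  1.43273420e+00 -1.43022230e-05
  1.18139864e+00 -1.78508130e-01] 1.85
1.1600286706048886
```

```bash
cat > plan.py <<'E'
import sys
from h import *
# plan.py x y z yaw nrows : rows, jaw axis (tool z) at yaw, tool down
x,y,z,yaw,n=[float(a) for a in sys.argv[1:6]];n=int(n)
o=robot.get_obs();R=Rn.from_quat(o["tool_rot"]);p=o["position"].copy()
Y=np.array([0,0,-1.]);Z=np.array([np.cos(yaw),np.sin(yaw),0]);G=Rn.from_matrix(np.stack([np.cross(Y,Z),Y,Z],1))
D=(R.inv()*G).as_rotvec()/n; d=(np.array([x,y,z])-p)/n
print("pos",p.round(4),"yaw",round(float(np.arctan2(*R.as_matrix()[[1,0],2])),3),"t",round(o["time"],2),"F",o["ft_force"].round(1),"M",o["moment"].round(3),"w",round(o["grip_width"],4))
for i in range(n):
    Ri=R*Rn.from_rotvec(D*i)
    print((D*57.2958).round(1).tolist(),Ri.inv().apply(d).round(4).tolist())
E
python3 plan.py .514 .129 .19 .22 10
```

```text
pos [0.2495 0.573  0.2305] yaw 1.16 t 1.85 F [0.3 0.1 0.5] M [-0.056 -0.014  0.012] w 0.0868
[0.0, 5.4, 0.0] [0.042, 0.0041, -0.0301]
[0.0, 5.4, 0.0] [0.0446, 0.0041, -0.0261]
[0.0, 5.4, 0.0] [0.0469, 0.0041, -0.0218]
[0.0, 5.4, 0.0] [0.0487, 0.0041, -0.0173]
[0.0, 5.4, 0.0] [0.0501, 0.0041, -0.0126]
[0.0, 5.4, 0.0] [0.0511, 0.0041, -0.0079]
[0.0, 5.4, 0.0] [0.0516, 0.0041, -0.003]
[0.0, 5.4, 0.0] [0.0516, 0.0041, 0.0018]
[0.0, 5.4, 0.0] [0.0512, 0.0041, 0.0067]
[0.0, 5.4, 0.0] [0.0504, 0.0041, 0.0114]
```

```bash
python3 -m crank '[[[0,5.4,0,0.042,0.004,-0.030,0],[0,5.4,0,0.0446,0.004,-0.026,0],[0,5.4,0,0.047,0.004,-0.022,0],[0,5.4,0,0.0487,0.004,-0.0173,0],[0,5.4,0,0.050,0.004,-0.0126,0]]]' 30
python3 -m crank '[[[0,5.4,0,0.051,0.004,-0.008,0],[0,5.4,0,0.0516,0.004,-0.003,0],[0,5.4,0,0.0516,0.004,0.002,0],[0,5.4,0,0.051,0.004,0.0067,0],[0,5.4,0,0.050,0.004,0.0114,0]]]'; python3 plan.py .513 .129 .135 .22 5
```

```text
time: 2.48
position: [0.3825, 0.3497, 0.2107]
tool_rot: [-0.639, 0.303, -0.303, 0.639]
ft_force: [-1.0, -0.1, 0.3]
grip_width: 0.045
time: 3.1
position: [0.5143, 0.1279, 0.1906]
tool_rot: [-0.55, 0.444, -0.444, 0.551]
ft_force: [1.6, 0.5, 0.4]
grip_width: 0.0016
pos [0.5143 0.1279 0.1906] yaw 0.214 t 3.1 F [1.6 0.5 0.4] M [-0.022  0.059 -0.016] w 0.0016
[-0.0, -0.1, -0.0] [-0.0003, 0.0111, -0.0002]
[-0.0, -0.1, -0.0] [-0.0003, 0.0111, -0.0002]
[-0.0, -0.1, -0.0] [-0.0003, 0.0111, -0.0002]
[-0.0, -0.1, -0.0] [-0.0003, 0.0111, -0.0002]
[-0.0, -0.1, -0.0] [-0.0003, 0.0111, -0.0002]
```

```bash
python3 -m crank '[[[0,0,0,-0.0003,0.016,0,0],[0,0,0,-0.0003,0.016,0,0],[0,0,0,0,0.016,0,0],[0,0,0,0,0.010,0,0],[0,0,0,0,0.007,-0.001,0]]]'
python3 -m crank '[[[0,0,0,0,0.007,-0.001,0],[0,0,0,0,0.007,-0.001,0],[0,0,0,0,0.007,-0.001,0],[0,0,0,0,0.004,-0.001,0],[0,0,0,0,0.003,0,0]]]'; python3 plan.py .508 .13 .096 .22 1
```

```text
time: 3.72
position: [0.5122, 0.13, 0.1254]
tool_rot: [-0.551, 0.443, -0.443, 0.551]
ft_force: [-0.9, -0.0, 2.8]
grip_width: 0.0007
time: 4.35
position: [0.5085, 0.129, 0.0974]
tool_rot: [-0.551, 0.443, -0.443, 0.551]
ft_force: [-0.4, 1.8, 2.7]
grip_width: 0.0007
pos [0.5085 0.129  0.0974] yaw 0.217 t 4.35 F [-0.4  1.8  2.7] M [ 0.298  0.115 -0.018] w 0.0007
[-0.0, -0.1, 0.0] [-0.0011, 0.0014, -0.0003]
```

Still light contact at about 3 N; I'll press on to the stop.

```bash
python3 -m crank '[[[0,0,0,0,0.002,0,0],[0,0,0,0,0.002,0,0],[0,0,0,0,0.001,0,0],[0,0,0,0,0.001,0,0],[0,0,0,0,0,0,0]]]'; python3 plan.py .508 .13 .096 .22 1
```

```text
time: 4.97
position: [0.5085, 0.129, 0.0961]
tool_rot: [-0.551, 0.442, -0.443, 0.552]
ft_force: [-7.8, 1.2, 36.0]
grip_width: 0.0004
pos [0.5085 0.129  0.0961] yaw 0.218 t 4.97 F [-7.8  1.2 36. ] M [0.098 1.487 0.051] w 0.0004
[-0.1, -0.1, 0.0] [-0.0011, 0.0001, -0.0003]
```

The lid is at its stop: 36 N with the fingertips at z = 0.088. I'll lift off and go above the round key, opening the gripper.

```bash
python3 -m crank '[[[0,0,0,0,-0.02,0,0],[0,0,0,0,-0.04,0,0],[0,0,0,-0.03,-0.03,0,100],[0,0,0,-0.05,-0.006,-0.003,100],[0,0,0,-0.05,0,-0.003,100]]]'; python3 plan.py .475 .3285 .185 .223 2
```

```text
time: 5.6
position: [0.4748, 0.2551, 0.1883]
tool_rot: [-0.551, 0.442, -0.444, 0.551]
ft_force: [1.3, 0.4, -0.1]
grip_width: 0.0227
pos [0.4748 0.2551 0.1883] yaw 0.217 t 5.6 F [ 1.3  0.4 -0.1] M [-0.044  0.     0.   ] w 0.0227
[-0.1, -0.2, 0.0] [-0.0358, 0.0016, 0.008]
[-0.1, -0.2, 0.0] [-0.0358, 0.0016, 0.0081]
```

```bash
python3 -m crank '[[[0,0,0,-0.025,0,0.004,100],[0,0,0,-0.025,0,0.004,100],[0,0,0,-0.022,0,0.008,100],[0,0,0,0,0,0,100],[0,0,0,0,0,0,100]]]'; python3 - <<'E'
from h import *
c=cam("wrist"); cv2.imwrite("pics/w1.png",c["img"][:,:,::-1])
for th in ["round_key_grip","square_key_grip","key_block","keyhole"]: print(th,robot.spot_in(c,th)[:2])
np.savez("w1.npz",**{k:c[k] for k in("K","R","t")})
for X in [(.4831,.3285,.06),(.4990,.2583,.06)]: print(proj(c,X))
c=cam("scene"); crop(c,"pics/s1.png",120,300,130,370,3)
E
python3 plan.py .475 .3285 .185 .223 2
```

```text
time: 6.22
position: [0.4741, 0.3274, 0.187]
tool_rot: [0.552, -0.443, 0.443, -0.551]
ft_force: [-0.6, -0.2, -0.2]
grip_width: 0.0724
round_key_grip [{'at': [228.2, 334.7], 'conf': 0.96}]
square_key_grip [{'at': [312.7, 328.8], 'conf': 0.78}]
key_block [{'at': [251.7, 324.7], 'conf': 0.59}]
keyhole []
[327.24341693 233.94320706]
[326.89764636 329.31609242]
pos [0.4745 0.3277 0.1876] yaw 0.217 t 6.53 F [-0.1 -0.1 -0.2] M [-0.069  0.04  -0.003] w 0.0859
[0.0, -0.2, 0.0] [-0.0003, 0.0013, 0.0003]
[0.0, -0.2, 0.0] [-0.0003, 0.0013, 0.0003]
```

View pics/w1.png

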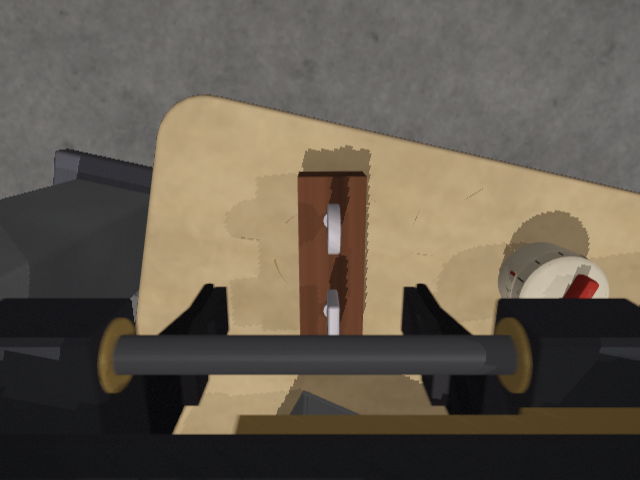

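View pics/s1.png

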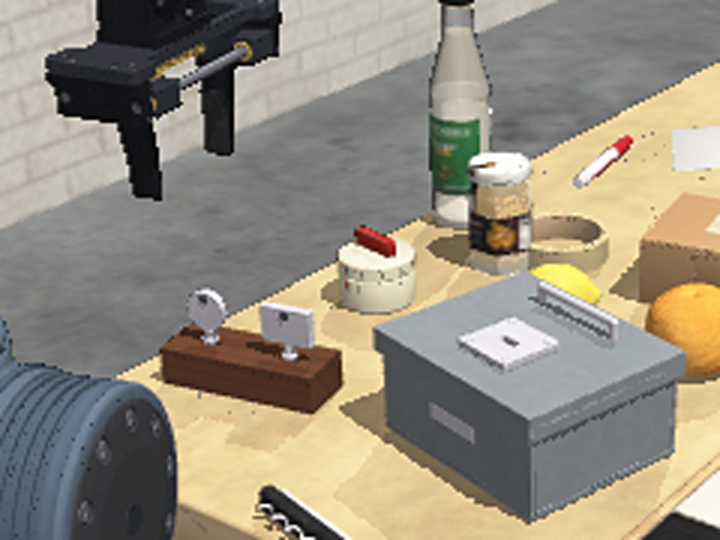

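The lid is shut in the scene view. In the wrist view the round key is the one higher in the picture at (334,229), the square key is partly behind the bar at (330,312), and the block edges run vertically, so the yaw matches. I'll zoom in to refine.

```bash
python3 - <<'E'
import cv2
im=cv2.imread("pics/w1.png")[165:340,260:400]; cv2.imwrite("pics/w1c.png",cv2.resize(im,None,fx=3.4,fy=3.4,interpolation=cv2.INTER_CUBIC))
E
```

```text
(no output)
```

View pics/w1c.png

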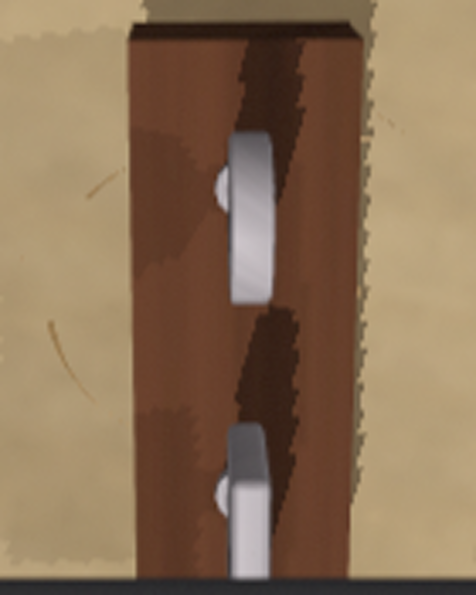

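```bash
cat > fit2.py <<'E'
from h import *
from scipy.optimize import least_squares
w=dict(np.load("w1.npz"))
def bp(p,X): 
    x,y,a=p[:3]; X=np.atleast_2d(X); return np.stack([x+X[:,0]*np.cos(a)-X[:,1]*np.sin(a),y+X[:,0]*np.sin(a)+X[:,1]*np.cos(a),X[:,2]],1)
ph=np.linspace(0,2*np.pi,60)
def key(dx=0):
    return np.concatenate([np.stack([0*ph+s,.036+.017*np.cos(ph),.06+.017*np.sin(ph)],1) for s in(-.004,.004)])
def f(p):
    a=proj(w,bp(p,[(-.025,.0675,.032),(.025,.0675,.032),(-.025,0,.032),(.025,0,.032)]))
    u=proj(w,bp(p,key()))
    L=lambda r,c0,c1,r0,r1: 0
    # line col at row 335 left/right
    def colat(x,row):
        q=proj(w,bp(p,[(x,.06,.032),(x,-.06,.032)])); s=(row-q[0,1])/(q[1,1]-q[0,1]); return q[0,0]+s*(q[1,0]-q[0,0])
    return np.array([a[0,0]-298.2,a[0,1]-176.2,a[1,0]-365.9,a[1,1]-176.2,colat(-.025,335)-300,colat(.025,335)-362.9,u[:,0].min()-327.6,u[:,0].max()-340.3,u[:,1].min()-203.5,u[:,1].max()-254.1])
r=least_squares(f,[.491,.293,.22]);print(r.x.round(4),r.fun.round(1)); print("round",bp(r.x,(0,.036,.06)))
E
python3 fit2.py
```

```text
[0.4944 0.298  0.225 ] [-0.8  0.5  0.9  0.   0.3 -0.4 -0.7  0.5 -0.1 -0.4]
round [[0.48638422 0.3330825  0.06      ]]
```

```bash
python3 plan.py .4858 .332 .105 .223 4
```

```text
pos [0.4745 0.3277 0.1876] yaw 0.217 t 6.53 F [-0.1 -0.1 -0.2] M [-0.069  0.04  -0.003] w 0.0859
[0.0, -0.1, 0.0] [-0.0004, 0.0206, 0.003]
[0.0, -0.1, 0.0] [-0.0004, 0.0206, 0.003]
[0.0, -0.1, 0.0] [-0.0004, 0.0206, 0.003]
[0.0, -0.1, 0.0] [-0.0004, 0.0206, 0.003]
```

```bash
python3 -m crank '[[[0,-0.3,0,-0.0016,0.0206,0.006,100],[0,0,0,0,0.0206,0.006,100],[0,0,0,0,0.0206,0,100],[0,0,0,0,0.0206,0,100],[0,0,0,0,0,0,100]]]'; python3 - <<'E'
from h import *
c=cam("wrist"); cv2.imwrite("pics/w2.png",c["img"][:,:,::-1])
np.savez("w2.npz",**{k:c[k] for k in("K","R","t")})
crop(c,"pics/w2c.png",190,390,210,430,3.5)
for X in [(.4864,.3331,.06),(.4831,.3285,.06)]: print(proj(c,X))
E
python3 plan.py .475 .3285 .185 .223 1
```

```text
time: 7.15
position: [0.4842, 0.3317, 0.1019]
tool_rot: [0.554, -0.442, 0.44, -0.55]
ft_force: [-0.9, -0.4, 0.7]
grip_width: 0.0867
[318.9242318  276.51554784]
[310.29507448 283.64714071]
pos [0.4851 0.3321 0.1033] yaw 0.223 t 7.2 F [0.4 0.5 0.4] M [-0.08   0.02  -0.058] w 0.0871
[0.2, -0.0, 0.0] [0.0014, -0.0817, -0.0109]
```

View pics/w2c.png

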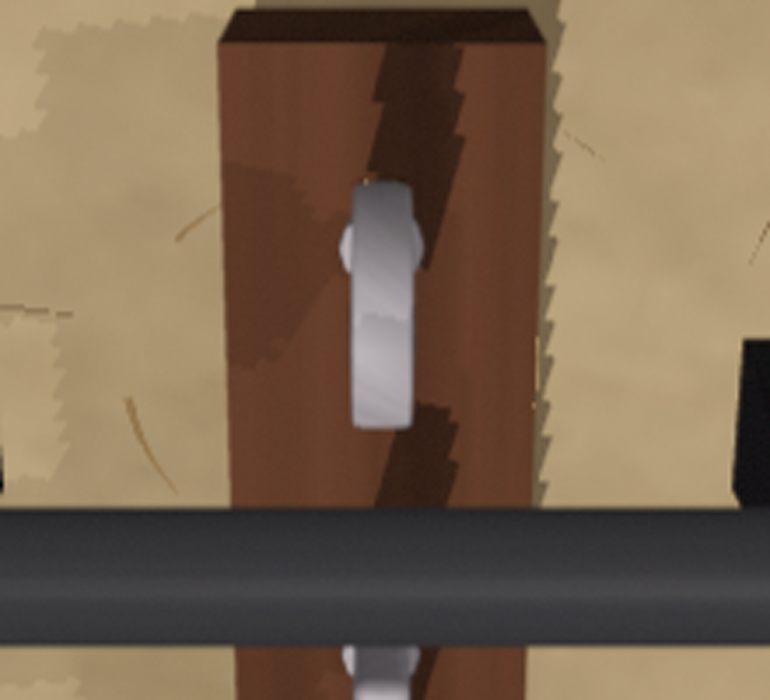

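```bash
cat > fit3.py <<'E'
from fit2 import *
import fit2
def g(p):
    fit2.w=w1; a=f(p)
    t=np.array([298.2,176.2,365.9,176.2,300,362.9,327.6,340.3,203.5,254.1]); t2=np.array([272.3,202,365.7,202,275.7,360.9,310.6,328,241.7,312.6])
    fit2.w=w2; b=f(p)+t-t2
    return a,b
w1=dict(np.load("w1.npz"));w2=dict(np.load("w2.npz"))
r=least_squares(lambda p:g(p)[1],[.491,.293,.22]);print(r.x.round(4),g(r.x)[1].round(1)); print("round",bp(r.x,(0,.036,.06)))
r=least_squares(lambda p:np.concatenate(g(p)),[.491,.293,.22]);print(r.x.round(4),g(r.x)[0].round(1),g(r.x)[1].round(1)); print("round",bp(r.x,(0,.036,.06)))
E
python3 fit3.py; python3 plan.py .486 .334 .049 .223 4
```

```text
[0.4944 0.298  0.225 ] [-0.8  0.5  0.9  0.   0.3 -0.4 -0.7  0.5 -0.1 -0.4]
round [[0.48638422 0.3330825  0.06      ]]
[0.4943 0.2979 0.2209] [-0.2  0.1  0.4  0.4 -0.2  0.4 -0.3  0.1  0.3 -0.7]
round [[0.48643822 0.33301711 0.06      ]]
[0.4944 0.2979 0.2232] [-0.6  0.5  1.   0.2  0.1 -0.5 -0.6  0.6  0.  -0.4] [-0.4  0.1  0.2  0.2 -0.   0.6 -0.4  0.   0.2 -0.8]
round [[0.4864278  0.33304236 0.06      ]]
pos [0.4851 0.3321 0.1033] yaw 0.223 t 7.2 F [0.4 0.5 0.4] M [-0.08   0.02  -0.058] w 0.0871
[0.1, -0.0, 0.0] [-0.0004, 0.0136, 0.0004]
[0.1, -0.0, 0.0] [-0.0004, 0.0136, 0.0004]
[0.1, -0.0, 0.0] [-0.0004, 0.0136, 0.0004]
[0.1, -0.0, 0.0] [-0.0004, 0.0136, 0.0003]
```

```bash
python3 -m crank '[[[0,0,0,-0.0006,0.014,0.0015,100],[0,0,0,0,0.014,0,100],[0,0,0,0,0.014,0,100],[0,0,0,0,0.012,0,100],[0,0,0,0,0,0,100]]]' 45; python3 plan.py .4864 .333 .049 .223 1
```

```text
time: 7.82
position: [0.4863, 0.333, 0.0498]
tool_rot: [0.553, -0.442, 0.441, -0.552]
ft_force: [0.8, 0.1, -0.8]
grip_width: 0.087
pos [0.4863 0.333  0.0498] yaw 0.223 t 7.83 F [ 0.8  0.1 -0.8] M [-0.06  -0.027 -0.008] w 0.087
[0.2, -0.0, 0.0] [0.0001, 0.0008, 0.0001]
```

```bash
python3 -m crank '[[[0,0,0,0,0.0008,0,60],[0,0,0,0,0,0,30],[0,0,0,0,0,0,14],[0,0,0,0,0,0,11],[0,0,0,0,0,0,0]]]' 45; python3 -m crank '[[[0,0,0,0,0,0,0],[0,0,0,0,0,0,0],[0,0,0,0,0,0,0],[0,0,0,0,0,0,0],[0,0,0,0,0,0,0]]]'; python3 plan.py .4864 .333 .049 .223 1
python3 - <<'E'
from h import *
c=cam("wrist"); crop(c,"pics/w3c.png",190,390,210,430,3.5)
E
```

```text
time: 8.45
position: [0.4872, 0.3335, 0.0505]
tool_rot: [-0.552, 0.441, -0.441, 0.553]
ft_force: [0.5, -0.6, 0.9]
grip_width: 0.0452
time: 9.07
position: [0.4866, 0.3333, 0.0502]
tool_rot: [0.553, -0.442, 0.441, -0.552]
ft_force: [-1.9, -0.8, -0.3]
grip_width: 0.0079
pos [0.4866 0.3333 0.0502] yaw 0.223 t 9.07 F [-1.9 -0.8 -0.3] M [-0.117  0.263  0.009] w 0.0079
[0.1, -0.0, 0.0] [0.0002, 0.0012, -0.0002]
```

View pics/w3c.png

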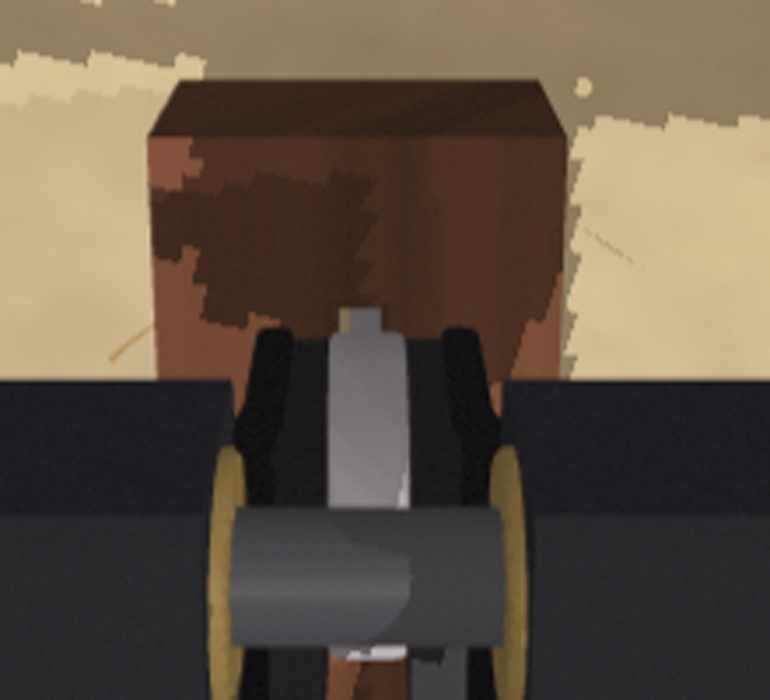

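```bash
python3 -m crank '[[[0,0,0,0,-0.008,0,0],[0,0,0,0,-0.02,0,0],[0,0,0,0,-0.03,0,0],[0,0,0,0,-0.034,0,0],[0,0,0,0,-0.03,0,0]]]' 45; python3 plan.py .495 .075 .162 -.247 8
```

```text
time: 9.75
position: [0.4877, 0.3336, 0.1743]
tool_rot: [-0.552, 0.441, -0.442, 0.553]
ft_force: [0.3, 0.1, -1.3]
grip_width: 0.0075
pos [0.4877 0.3336 0.1743] yaw 0.223 t 9.75 F [ 0.3  0.1 -1.3] M [-0.058  0.001 -0.037] w 0.0075
[-0.0, 3.4, -0.0] [0.0317, 0.0015, -0.0063]
[-0.0, 3.4, -0.0] [0.032, 0.0015, -0.0044]
[-0.0, 3.4, -0.0] [0.0322, 0.0015, -0.0025]
[-0.0, 3.4, -0.0] [0.0323, 0.0015, -0.0006]
[-0.0, 3.4, -0.0] [0.0323, 0.0015, 0.0013]
[-0.0, 3.4, -0.0] [0.0322, 0.0015, 0.0032]
[-0.0, 3.4, -0.0] [0.0319, 0.0015, 0.0051]
[-0.0, 3.4, -0.0] [0.0316, 0.0015, 0.0069]
```

```bash
python3 -m crank '[[[0,3.4,0,0.0317,0.0010,-0.0063,0],[0,3.4,0,0.032,0.0010,-0.0044,0],[0,3.4,0,0.0322,0.0010,-0.0025,0],[0,3.4,0,0.0323,0.0010,-0.0006,0],[0,3.4,0,0.0323,0.0015,0.0013,0]]]';python3 -m crank '[[[0,3.4,0,0.0322,0.0010,0.0032,0],[0,3.4,0,0.0319,0.0010,0.0051,0],[0,3.4,0,0.0316,0.001,0.0069,0],[0,0,0,0,0,0,0],[0,0,0,0,0,0,0]]]';
python3 - <<'E'
from h import *
c=cam("wrist"); cv2.imwrite("pics/w4.png",c["img"][:,:,::-1])
np.savez("w4.npz",**{k:c[k] for k in("K","R","t")})
print([(d["at"],d["conf"]) for d in robot.spot_in(c,"keyhole")])
print(proj(c,(.5277,.0684,.093)))
E
python3 plan.py .528 .0684 .162 -.247 1
```

```text
time: 10.38
position: [0.4919, 0.171, 0.1676]
tool_rot: [0.48, -0.518, 0.519, -0.481]
ft_force: [0.2, 0.1, -0.3]
grip_width: 0.0074
time: 11.0
position: [0.494, 0.0752, 0.1643]
tool_rot: [0.433, -0.559, 0.559, -0.434]
ft_force: [0.1, -0.5, -0.7]
grip_width: 0.0074
[([190.0, 419.6], 0.61)]
[375.6642785  256.59885152]
pos [0.4938 0.0758 0.1641] yaw -0.251 t 11.1 F [-0.  -0.3 -0.3] M [-0.115  0.018  0.026] w 0.0079
[-0.0, -0.2, -0.0] [-0.0013, 0.0021, 0.035]
```

View pics/w4.png

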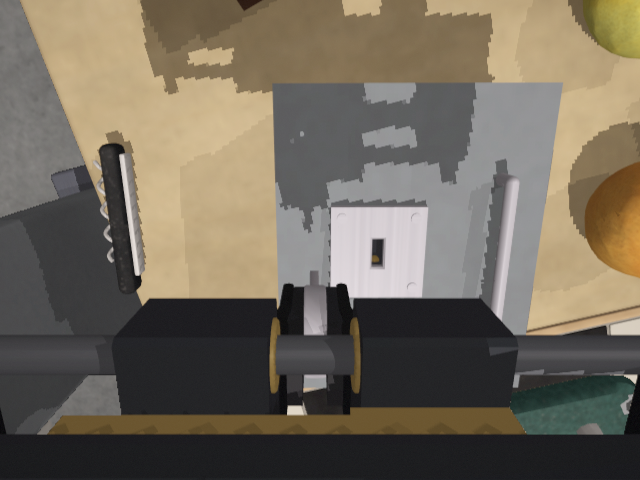

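The keyhole shows at about (377,253) in the plate; the network's hit at (419,190) is wrong, so I'll ignore it. Measuring the plate and slot closely.

```bash
python3 - <<'E'
import cv2
im=cv2.imread("pics/w4.png")[190:330,280:440]; cv2.imwrite("pics/w4c.png",cv2.resize(im,None,fx=5,fy=5,interpolation=cv2.INTER_CUBIC)[:,:])
E
```

```text
(no output)
```

View pics/w4c.png

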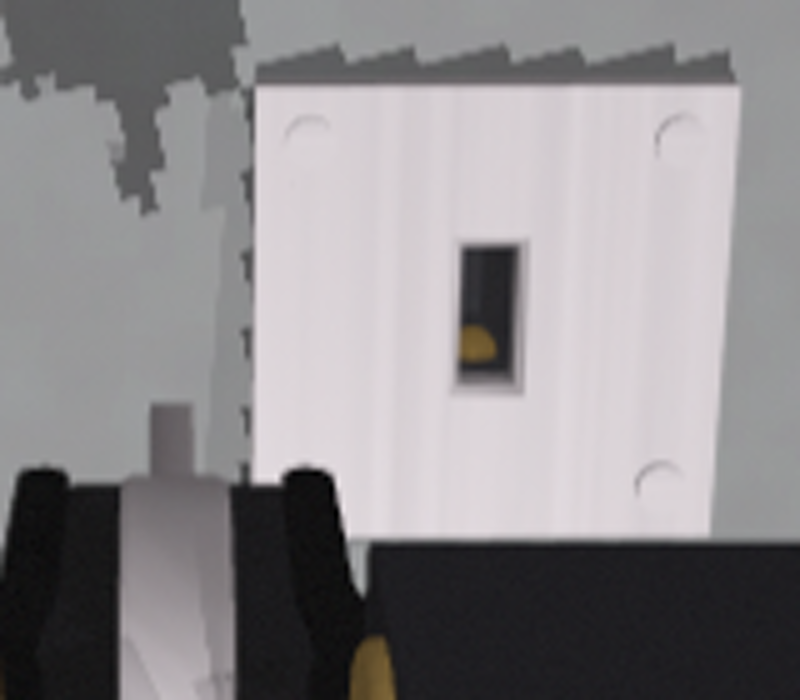

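```bash
cat > fit4.py <<'E'
from h import *
from scipy.optimize import least_squares
w=dict(np.load("w4.npz"))
P=np.array([(-26,26),(26,26),(-3.2,8.2),(3.2,8.2),(-3.2,-8.2),(3.2,-8.2)])/1e3
uv=np.array([(331,207.2),(428,207.2),(372.2,238.2),(385,238.2),(370.8,268.6),(384,268.6)])
def f(p,z=.093):
    x,y,a=p[:3]; X=np.stack([x+P[:,0]*np.cos(a)-P[:,1]*np.sin(a),y+P[:,0]*np.sin(a)+P[:,1]*np.cos(a),0*P[:,0]+z],1)
    return (proj(w,X)-uv).ravel()
r=least_squares(f,[.528,.068,-.247]);print(r.x.round(4),r.fun.round(1))
r=least_squares(lambda p:f(p,p[3]),[.528,.068,-.247,.093]);print(r.x.round(4),r.fun.round(1))
print([ (atz(w,q,.093)[:2]).round(4).tolist() for q in [(331,207.2),(428,207.2),(421.6,298),(330.6,284)]])
E
python3 fit4.py
```

```text
[ 0.5293  0.0699 -0.2481] [ 0.3  0.3  0.1 -0.   0.4  1.  -0.7  1.   0.8 -1.2 -0.9 -1.2]
[ 0.5291  0.0707 -0.2482  0.0956] [-0.3 -0.   0.7 -0.4  0.3  1.1 -0.7  1.   0.7 -0.8 -0.9 -0.9]
[[0.5104, 0.1017], [0.5608, 0.0887], [0.5479, 0.0375], [0.4996, 0.0588]]
```

```bash
python3 plan.py .5293 .0699 .150 -.248 4
```

```text
pos [0.4938 0.0758 0.1641] yaw -0.251 t 11.1 F [-0.  -0.3 -0.3] M [-0.115  0.018  0.026] w 0.0079
[-0.0, -0.0, -0.0] [-0.0008, 0.0035, 0.009]
[-0.0, -0.0, -0.0] [-0.0008, 0.0035, 0.009]
[-0.0, -0.0, -0.0] [-0.0008, 0.0035, 0.009]
[-0.0, -0.0, -0.0] [-0.0008, 0.0035, 0.009]
```

```bash
python3 -m crank '[[[0,-0.2,0,-0.0015,0,0.012,0],[0,0,0,-0.0015,0.002,0.012,0],[0,0,0,0,0.004,0.012,0],[0,0,0,0,0.004,0,0],[0,0,0,0,0.004,0,0]]]';
python3 - <<'E'
from h import *
o=robot.get_obs(); c=cam("wrist"); cv2.imwrite("pics/w5.png",c["img"][:,:,::-1]); crop(c,"pics/w5c.png",190,330,240,400,5)
print(proj(c,(.5293,.0699,.093)))
E
python3 plan.py .5293 .0699 .150 -.248 1
```

```text
time: 11.72
position: [0.5288, 0.069, 0.1491]
tool_rot: [-0.435, 0.559, -0.558, 0.434]
ft_force: [0.5, -0.4, -1.1]
grip_width: 0.0074
[314.48337504 267.04389231]
pos [0.5283 0.069  0.1487] yaw -0.249 t 11.78 F [0.  0.2 0.4] M [-0.092  0.104 -0.042] w 0.0075
[0.1, -0.0, 0.0] [-0.0011, -0.0013, 0.0007]
```

View pics/w5c.png

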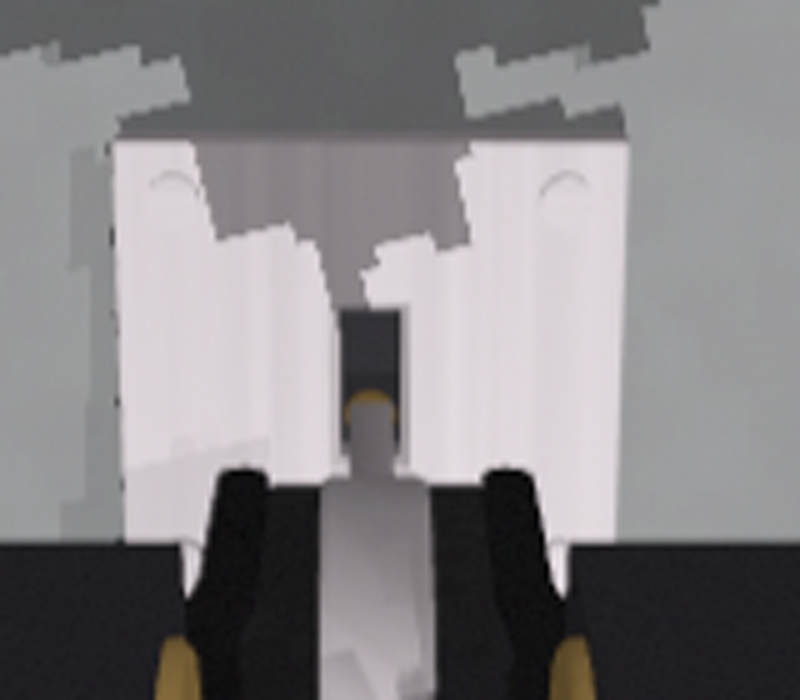

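```bash
python3 -m crank '[[[0,0,0,-0.001,0.004,0.0004,0],[0,0,0,0,0.004,0,0],[0,0,0,0,0.004,0,0],[0,0,0,0,0.004,0,0],[0,0,0,0,0.004,0,0]]]';
python3 plan.py .5293 .0699 .150 -.248 1
```

```text
time: 12.4
position: [0.53, 0.0699, 0.1296]
tool_rot: [0.434, -0.558, 0.558, -0.434]
ft_force: [-0.8, -0.2, 0.2]
grip_width: 0.008
pos [0.53   0.0699 0.1296] yaw -0.248 t 12.4 F [-0.8 -0.2  0.2] M [-0.058  0.12  -0.013] w 0.008
[-0.0, -0.0, -0.0] [0.0001, -0.0204, -0.0007]
```

It has entered cleanly with no force. Continuing down.

```bash
python3 -m crank '[[[0,0,0,0,0.003,0,0],[0,0,0,0,0.003,0,0],[0,0,0,0,0.002,0,0],[0,0,0,0,0.001,0,0],[0,0,0,0,0,0,0]]]';
python3 plan.py .5293 .0699 .111 -.248 1
```

```text
time: 13.02
position: [0.53, 0.0699, 0.1208]
tool_rot: [-0.434, 0.558, -0.558, 0.434]
ft_force: [-0.2, 1.3, -0.4]
grip_width: 0.0078
pos [0.53   0.0699 0.1208] yaw -0.248 t 13.03 F [-0.2  1.3 -0.4] M [-0.109  0.036  0.003] w 0.0078
[-0.0, -0.0, -0.0] [0.0001, 0.0098, -0.0007]
```

```bash
python3 -m crank '[[[0,2,0,0,0.002,0,0],[0,-4,0,0,0.002,0,0],[0,4,0,0,0.002,0,0],[0,-4,0,0,0.002,0,0],[0,2,0,0,0.001,0,0]]]';
python3 plan.py .5293 .0699 .111 -.248 1
```

```text
time: 13.65
position: [0.5301, 0.0699, 0.1121]
tool_rot: [0.433, -0.559, 0.559, -0.433]
ft_force: [-1.1, 0.5, 3.4]
grip_width: 0.0075
pos [0.5301 0.0699 0.1121] yaw -0.252 t 13.65 F [-1.1  0.5  3.4] M [-0.017  0.277  0.055] w 0.0075
[-0.0, -0.2, -0.0] [0.0002, 0.0011, -0.0007]
```

```bash
python3 -m crank '[[[0,3,0,0,0.001,0,0],[0,-5,0,0,0.001,0,0],[0,4,0,0,0.001,0,0],[0,-4,0,0,0.001,0,0],[0,2,0,0,0.000,0,0]]]';
python3 plan.py .5293 .0699 .111 -.248 1
```

```text
time: 14.28
position: [0.5302, 0.0699, 0.1108]
tool_rot: [0.433, -0.558, 0.559, -0.434]
ft_force: [-5.2, 0.0, 21.9]
grip_width: 0.0079
pos [0.5302 0.0699 0.1108] yaw -0.252 t 14.28 F [-5.2  0.  21.9] M [-0.046  1.007 -0.006] w 0.0079
[-0.1, -0.2, -0.0] [0.0003, -0.0002, -0.0009]
```

```bash
python3 -m crank '[[[0,4,0,0,-0.0005,0,0],[0,4,0,0,0,0,0],[0,4,0,0,0,0,0],[0,4,0,0,0,0,0],[0,4,0,0,0,0,0]]]';
python3 plan.py .5293 .0699 .111 -.248 1
```

```text
time: 14.9
position: [0.53, 0.0698, 0.1108]
tool_rot: [0.329, -0.626, 0.626, -0.329]
ft_force: [-5.1, -0.5, 19.4]
grip_width: 0.0077
pos [0.53   0.0698 0.1108] yaw -0.602 t 14.9 F [-5.1 -0.5 19.4] M [-0.064  1.067  0.071] w 0.0077
[-0.1, -20.3, 0.0] [0.0004, -0.0002, -0.0006]
```

It turns against a spring-like torque, so the key is home. Continuing.

```bash
python3 -m crank '[[[0,6,0,0,0,0,0],[0,7,0,0,0,0,0],[0,7,0,0,0,0,0],[0,7,0,0,0,0,0],[0,7,0,0,0,0,0]]]';
python3 plan.py .5293 .0699 .111 -.248 1;python3 -m crank '[[[0,7,0,0,0,0,0],[0,6,0,0,0,0,0],[0,6,0,0,0,0,0],[0,6,0,0,0,0,0],[0,3,0,0,0,0,0]]]';
python3 plan.py .5293 .0699 .111 -1.748 1
```

```text
time: 15.52
position: [0.5298, 0.0699, 0.1108]
tool_rot: [0.131, -0.695, 0.695, -0.131]
ft_force: [-4.7, -0.1, 18.0]
grip_width: 0.0079
pos [0.5298 0.0699 0.1108] yaw -1.197 t 15.53 F [-4.7 -0.1 18. ] M [-0.063  1.148  0.115] w 0.0079
[-0.0, -54.4, -0.0] [0.0005, -0.0002, -0.0001]
time: 16.15
position: [0.5298, 0.0696, 0.1108]
tool_rot: [-0.04, -0.706, 0.706, 0.04]
ft_force: [-4.9, -0.5, 18.7]
grip_width: 0.0074
pos [0.5298 0.0696 0.1108] yaw -1.684 t 16.15 F [-4.9 -0.5 18.7] M [-0.267  1.179  0.131] w 0.0074
[-0.0, 3.7, -0.0] [0.0005, -0.0002, -0.0003]
```

```bash
python3 -m crank '[[[0,3,0,0,0,0,0],[0,3,0,0,0,0,0],[0,2,0,0,0,0,0],[0,2,0,0,0,0,0],[0,1,0,0,0,0,0]]]';
python3 plan.py .5293 .0699 .111 -1.898 1; python3 -m crank '[[[0,1,0,0,0,0,0],[0,1,0,0,0,0,0],[0,1,0,0,0,0,0],[0,1,0,0,0,0,0],[0,0,0,0,0,0,0]]]';
python3 plan.py .5293 .0699 .111 -1.898 1
```

```text
time: 16.77
position: [0.5297, 0.0695, 0.1108]
tool_rot: [-0.107, -0.699, 0.699, 0.107]
ft_force: [-5.7, -2.7, 19.5]
grip_width: 0.0075
pos [0.5297 0.0695 0.1108] yaw -1.874 t 16.77 F [-5.7 -2.7 19.5] M [-0.305  1.211  0.129] w 0.0075
[-0.1, 1.4, -0.0] [0.0005, -0.0002, -0.0003]
time: 17.4
position: [0.5297, 0.0694, 0.1108]
tool_rot: [-0.131, -0.694, 0.695, 0.131]
ft_force: [-5.6, -0.7, 18.9]
grip_width: 0.0071
pos [0.5297 0.0694 0.1108] yaw -1.943 t 17.4 F [-5.6 -0.7 18.9] M [-0.353  1.239  0.11 ] w 0.0071
[-0.1, -2.6, -0.0] [0.0006, -0.0002, -0.0003]
```

```bash
python3 -m crank '[[[0,2,0,0,0,0,0],[0,2,0,0,0,0,0],[0,1,0,0,0,0,0],[0,1,0,0,0,0,0],[0,0,0,0,0,0,0]]]';
python3 plan.py .5293 .0699 .111 -1.898 1; 
python3 - <<'E'
from h import *
c=cam("wrist"); crop(c,"pics/w6c.png",190,390,210,430,3.5)
c=cam("scene"); crop(c,"pics/s6.png",120,300,190,390,4)
c=cam("top"); crop(c,"pics/t6.png",180,290,220,380,4.5)
E
```

```text
time: 18.02
position: [0.5297, 0.0694, 0.1108]
tool_rot: [-0.167, -0.687, 0.688, 0.167]
ft_force: [-4.8, -1.6, 19.5]
grip_width: 0.0077
pos [0.5297 0.0694 0.1108] yaw -2.047 t 18.02 F [-4.8 -1.6 19.5] M [-0.286  1.217  0.234] w 0.0077
[-0.1, -8.6, -0.0] [0.0006, -0.0002, -0.0003]
```

View pics/w6c.png

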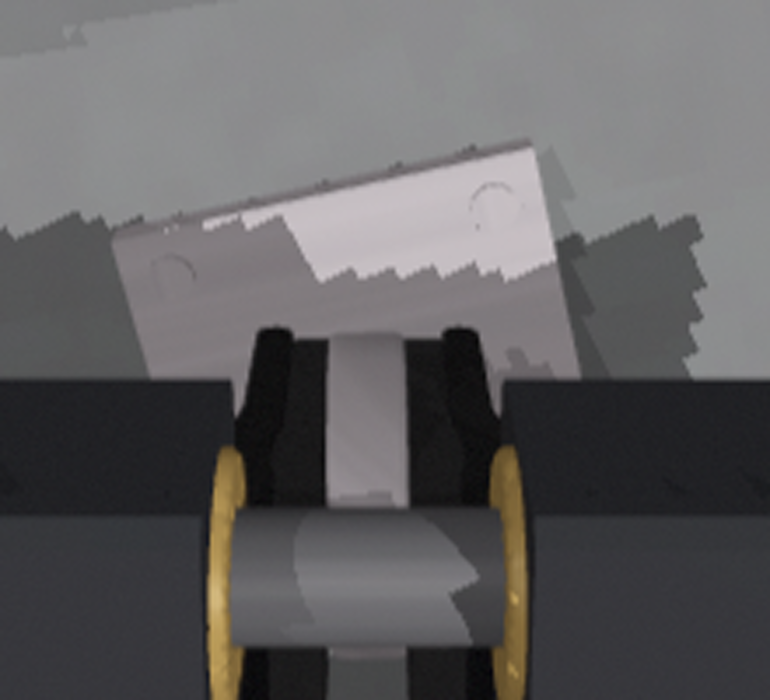

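View pics/s6.png

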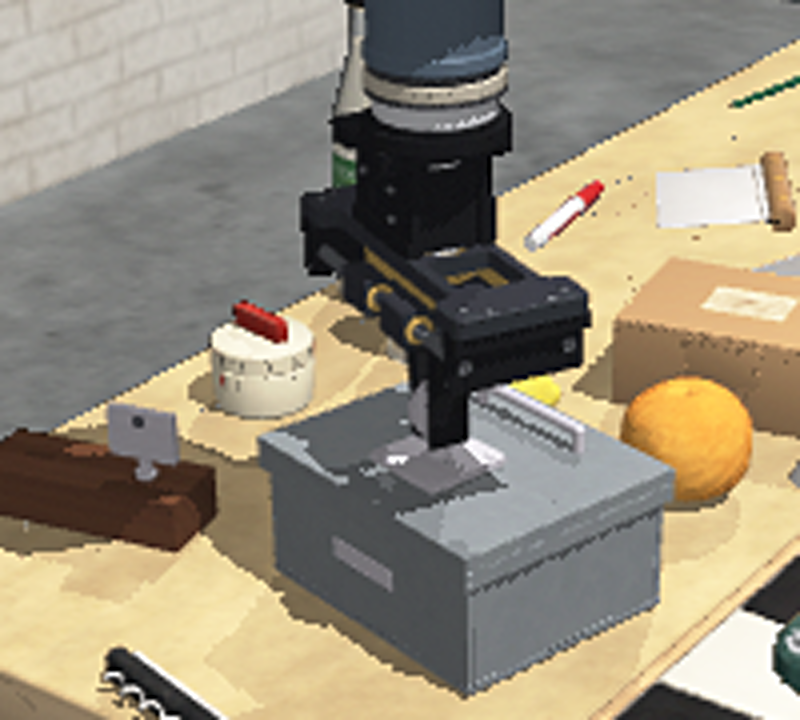

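```bash
python3 -m crank '[[[0,1,0,0,0,0,0],[0,1,0,0,0,0,0],[0,1,0,0,0,0,0],[0,1,0,0,0,0,0],[0,0,0,0,0,0,0]]]' 55;
python3 plan.py .5293 .0699 .111 -1.898 1; python3 -c "
from h import *
for i in range(3):
    cam('top');o=robot.get_obs();print(o['moment'].round(3),o['q'].round(3))"
```

```text
time: 18.8
position: [0.5297, 0.0693, 0.1108]
tool_rot: [-0.191, -0.68, 0.682, 0.19]
ft_force: [-4.6, -1.9, 19.2]
grip_width: 0.0077
pos [0.5297 0.0693 0.1108] yaw -2.116 t 18.8 F [-4.6 -1.9 19.2] M [-0.327  1.156  0.409] w 0.0077
[-0.1, -12.5, -0.1] [0.0007, -0.0002, -0.0002]
[-0.305  1.197  0.355] [-7.800e-02  5.840e-01  1.766e+00 -2.000e-03  7.910e-01  2.040e+00]
[-0.32   1.231  0.396] [-7.800e-02  5.840e-01  1.766e+00 -2.000e-03  7.910e-01  2.040e+00]
[-0.363  1.216  0.359] [-7.800e-02  5.840e-01  1.766e+00 -2.000e-03  7.910e-01  2.040e+00]
```

The torque climbs past the spring level (0.12, then 0.23, then 0.38 N·m), so the plug is at its stop and holding. The lid is shut and the key seated, so I'll hand in.

```bash
python3 -c "
from h import *
o=robot.get_obs();print(o['position'],o['ft_force'],o['moment'],o['grip_width'],o['time'])
print(robot.hand_in())"
```

```text
[0.52972646 0.06933743 0.11076959] [-5.69101366 -1.71176718 18.91688257] [-0.36312643  1.21612957  0.3588324 ] 0.007555282878667013 18.95
the job is handed in; nothing more can be done
None
```

The cash box is locked and I handed the job in at about 19 s, with the arm still gripping the key and holding it turned. `hand_in()` reports no verdict, so success rests on my own checks.

- **Lid:** I pressed it down until it hit a hard stop. The force was 36 N with the fingertips at z = 0.088 m, the shut height. The scene picture showed it flush.
- **Key:** I took the round-headed key from the block and pushed it into the keyhole with small twists. It stopped at tool height 0.1108 m, against 0.111 m expected for fully home.
- **Turn:** I turned it clockwise until it reached the stop. The resisting torque rose from about 0.12 N·m (the spring) to 0.38 N·m, and it stayed there over the last readings. The tool has turned about 1.87 rad, more than the roughly 1.65 rad that the 1.5 rad stop plus key play would give. I put the rest down to slack and twist in the grip, because the key head still looked lined up with the jaws shortly before the last 4°.
- **Everything else:** The square-headed key was still in the block, and the timer and corkscrew looked undisturbed. The bell and rubber stamp were outside the last views I looked at, but the arm never went near them.

**Disagreements:**
- The fixed cameras and the wrist camera differed by 3–5 mm on the key's position. I used the wrist camera for both the key and the keyhole.
- The network's keyhole detection in the wrist picture was wrong, so I ignored it.

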